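# Find the heavy side of a rotor and hold it at the bottom

## Robot

A 6-joint arm with a two-finger parallel gripper is mounted at the origin on the work surface. World frame = base frame: x ahead of the robot, y to its left, z up, the work surface at z = 0. Lengths are in m, angles in degrees, forces in N, time in s.
With the tool pointing down it reaches from about 0.2 to 0.875 m from the base axis. Payload 3.4 kg.
Tool frame: the origin (TCP) lies at the centre of the arm's flange, where the gripper is bolted on; the fingertips stand ahead of it and the grasp point (between the pads) lies 180 mm ahead of it (ctrl.tcp_to_tips is the z of the fingertips in the tool frame, in m); z points along the fingers, y is the direction in which the jaws open and shut (so a half turn about z gives the same grasp; the last joint's range is limited). The gripper opens to 94 mm and grips with 3 to 60 N. Pads are 16 mm wide; open, the fingers measure 119 mm over their backs; the gripper's body (75 mm by 177 mm) begins 78 mm behind the grasp point.
Start: joints at [-79.698, 15.808, 86.224, -0, 77.962, -6.933], TCP at [0.17, -0.549, 0.405] pointing down, gripper open.
Joint ranges: [-165.64, 165.64], [-43.16, 119.46], [12.63, 154.43], [-67.54, 247.53], [6.08, 155.33], [-154.97, 154.97]. Speed limits (degrees/s): [147.25, 147.25, 180, 180, 180, 180].

## Interface

Orientations are given as [roll, pitch, yaw] about the fixed x, y, z axes, in that order (R = Rz(yaw) Ry(pitch) Rx(roll)).
In Python, from plant import ctrl gives the robot as it stands. The module is installed in compiled form; this text tells all that it offers.
- The arm moves only by the tool send_rows, never from a script. Its argument "targets" is one flat list of numbers, 4 for each row, row after row: the shift along the tool's x, y, z in mm, then the turn about the tool's z in rad. A call has exactly 8 rows; each row shifts and turns the commanded pose from where the row before left it, along the tool's axes as they then stand; what a row does not reach is not made up. A row lasts 1/12 s, in which the tool goes at most 41.7 mm and 7.16 degrees, less where a joint would pass 70% of its speed; a pose out of reach is approached as far as the arm can. A call with a gripper value outside its range is refused whole. "grip" is the opening, from 0 (shut) to 1 (fully open), set as the call begins (left out, the last holds). The fingers move at their own pace and stop on an object; "squeeze" is the grip in N (left out, the last holds). Time passes only in rows, so rows that do not move let the fingers close, or fill a call up. It gives the time, the measured TCP pose, the force and the opening at its end, in the units of the state.
- ctrl.get_obs(): the state, without advancing time (a new reading comes with each control period).
- ctrl.get_image(name): name is "scene" or "top" or "wrist"; returns a dict with "pixels" (480x640x3 uint8, red, green, blue), "fx", "fy", "cx", "cy" (pixels), "R" (3x3) and "t" (3): a world point X has camera coordinates R X + t; the wrist camera has in their place "hand_eye" (4x4, takes a point from camera to tool coordinates, whose origin is the TCP and whose axes are the flange's). Camera axes: x right, y down, z forward; pixel columns grow to the right and rows downward; lengths in m; the calibration is good to about 2 mm. A picture is of the moment at which its call begins: read the wrist's pose just before it. There is no depth.
- ctrl.job_done(): hands the job in, once; it reports no verdict.
Trained networks look in a picture, given as the dict that the camera call returned (one of the last four; its "shot" number tells which), for a name from the list of things; names that differ only in an ending like _2 or _b are one class to them, and where a whole thing is asked for, a point or a joint stands for the part that bears it (a point fixed in the world has none). Each returns a list of dicts, best first, with "conf" (0 to 1); they miss things now and then, are a little off and sometimes report something else, mostly with a low value. They report only what shows in the picture. A call takes as long as a camera call.
- ctrl.regions_of(picture, target): "region" (480x640 bool, what is visible of it) and "rect" ([left, top, width, height] in pixels, round what is visible of it).
The state is a dict: "time": time; "joints": joint angles; "qd": joint speeds; "effort": joint torques, N m; "tool_pos": TCP position; "orientation": TCP orientation; "wrist_force": force on the tool from outside, world axes, zero at the start; "ft_torque": the same for the moment, N m; "width": opening from 0.0 (shut) to 1.0 (fully open).
Only numpy, scipy, OpenCV 4.12 (cv2) and the standard library are available. Lean on these libraries where they do the work, as an engineer would, in place of code of your own. Each camera call takes 0.05 s, during which the arm holds its last target.

## Task

The black rotor in the balance stand is heavier on one side, which cannot be seen. Turn the rotor by hand (its pins give a good hold), feel which side is heavy, and bring the heavy side straight down to the bottom; finish while still holding the rotor there in the gripper, so that a colleague can fit the balance clip on top. Leave the other things on the bench where they are.

Things in the scene. Friction and masses are not known exactly. Their poses are not given: they have to be found in the camera images.
- stand: balance stand fixed to the bench: grey base plate 150 x 160 x 12 mm with one aluminium upright 50 mm wide, 18 mm thick, ending 154 mm above the bench, behind the rotor (centred 50 mm to the -x side of the axle point). Origin on the bench right below the centre of the rotor; x runs along the level axle towards the side with the pins, y level, z up
- axle (a point): centre of the rotor, on its axle, 130 mm above the bench; its axes are those of the stand and do not turn with the rotor. The rotor is a closed black plastic disc standing on edge, 170 mm in diameter, 30 mm thick along the axle; on its free face (+x) stand a low hub and four equal steel pins, a quarter turn apart
- rotor: the rotor; origin at its centre; its axes turn with it (x along the axle, z towards the point 'pin'). Its greased bearing drags evenly with about 0.42 N m while it is turned (6.5 N at a pin); held still, that drag fades away over 2 to 3 s and only the weight is left to feel. Let go, it stays nearly where it is, creeping towards heavy side down by at most 2 degrees per second
- pin (a point): middle of the bare length of one of the four steel pins, the one nearest the top at the start. Pins are 12 mm in diameter, parallel to the axle, 65 mm from it, and stand 47 mm out of the rotor's face; this point is 42 mm along +x from the rotor's centre plane. The pins do not tell where the heavy side is
- slug_plane (a point): centre of the rotor again (axes turn with it). Hidden inside, fixed in an unknown direction that differs each time and never starts within 1 rad of the bottom, is a steel slug of 0.49 to 0.67 kg, 55 mm from the axle (heavy_side). Its weight turns the rotor with 0.27 to 0.36 N m (about 5 N at a pin) when it is level with the axle, less elsewhere, nothing right above or below
- oil: bystander: white bottle, 44 mm in diameter, 110 mm tall, standing; origin at its underside
- clip_tray: bystander: open yellow tray 120 x 160 x 45 mm; origin at its underside
- spool: bystander: spool of copper wire, 60 mm in diameter, 50 mm tall, standing; origin at its underside
- screwdriver: bystander: screwdriver lying flat; origin at its underside

How it is judged:
By the outcome, as a careful person would: the job done as asked, in the order asked, and still so for the second after the job is handed in, while the arm keeps its last pose, push and grip.
It also fails if it takes over 69 s, if anything falls off the work surface, if the arm or the gripper's body presses on something with over 40 N, if the wrist force passes 120 N, or if a joint passes its speed limit or range.

## Working session

There is one attempt and no reset: what is moved stays moved. The work goes in short steps, Python scripts to look and compute and a tool call to move; the robot and the scene stay as the last step left them, time stands still between calls to the robot, and variables do not carry over. Pictures are saved under pics/ and viewed, and the job is handed in when it is done.

Besides the shell and the picture viewer there is one more tool, called as name(argument=value, ...) on one line, values as JSON. send_rows: Moves the arm, as the interface text tells. Its arguments: {"type":"object","properties":{"targets":{"type":"array"},"grip":{"type":"number"},"squeeze":{"type":"number"}},"required":["targets"]}

```bash
mkdir -p pics; python3 - <<'E'
from plant import ctrl
import cv2,numpy as np
print(ctrl.get_obs(), ctrl.tcp_to_tips)
for n in("scene","top"):
    p=ctrl.get_image(n); cv2.imwrite(f"pics/{n}0.png",p["pixels"][:,:,::-1])
    print(n,p["fx"],p["fy"],p["cx"],p["cy"],np.array(p["R"]).tolist(),p["t"])
    for t in("stand","rotor","pin","oil","clip_tray","spool","screwdriver"):
        print(t,[(round(r["conf"],2),r["rect"]) for r in ctrl.regions_of(p,t)])
E
```

```text
{'time': 0.0, 'joints': array([-7.96984338e+01,  1.58441204e+01,  8.62956445e+01, -1.26545869e-03,
        7.79605126e+01, -6.93339557e+00]), 'qd': array([ 0.10810132, -0.03356344,  0.02298257,  0.03547039, -0.02998209,
       -0.03604807]), 'effort': array([ 4.75980164e-05, -4.04582763e+01, -2.37229836e+01,  7.00723822e-02,
        3.43247002e-02, -1.31912439e-04]), 'tool_pos': array([ 0.1703114 , -0.54896062,  0.40383633]), 'orientation': array([-1.79900306e+02, -1.08769310e-02,  1.72352173e+01]), 'wrist_force': array([-1.02016416, -0.57803729, -0.07525586]), 'ft_torque': array([0.00229187, 0.02249403, 0.05732174]), 'width': 0.9973617841780968} 0.1992
scene 471.94710735911883 471.94710735911883 314.2880245066326 237.93400073736885 [[0.6147205806752918, 0.7887245286910154, -0.0056767539463645975], [0.5633892305635982, -0.44411172727556586, -0.6966759279473276], [-0.5520065059210703, 0.4250628089323379, -0.7173635242214106]] [-0.34408321 -0.22195834  1.51021935]
stand [(0.68, [242.0, 212.6, 69.9, 68.6]), (0.61, [233.2, 213.9, 86.6, 98.6])]
rotor [(0.93, [240.2, 213.4, 73.4, 71.5])]
pin [(0.67, [239.5, 213.3, 73.2, 70.9])]
oil [(0.91, [412.4, 199.8, 18.3, 31.4])]
clip_tray [(0.61, [102.3, 282.7, 87.9, 81.0])]
spool [(0.94, [205.6, 370.4, 30.8, 36.4])]
screwdriver [(0.58, [359.7, 160.8, 19.0, 22.8])]
top 604.4826747313018 604.4826747313018 326.1141212826073 245.3361907178317 [[0.019462118087699737, -0.9998042088409105, 0.0035735057775023405], [-0.9955269137321784, -0.019709112286749444, -0.09239975610223439], [0.09245209567351367, -0.0017592262133446974, -0.9957155794345621]] [-0.00511414  0.53660362  1.59124028]
stand [(0.81, [334.1, 223.4, 65.2, 66.7])]
rotor [(0.83, [329.6, 223.2, 69.6, 36.5])]
pin [(0.85, [329.8, 224.2, 68.9, 35.3])]
oil [(0.76, [194.8, 209.3, 21.2, 18.9])]
clip_tray []
spool [(0.57, [445.1, 182.5, 27.5, 21.3])]
screwdriver [(0.66, [173.7, 263.9, 22.4, 75.7])]
```

```bash
python3 - <<'E'
import cv2
s=cv2.imread("pics/scene0.png");t=cv2.imread("pics/top0.png")
cv2.imwrite("pics/s0c.png",cv2.resize(s[190:330,190:350],None,fx=5,fy=5,interpolation=cv2.INTER_CUBIC)[:600])
cv2.imwrite("pics/t0c.png",cv2.resize(t[200:310,310:420],None,fx=5,fy=5,interpolation=cv2.INTER_CUBIC))
E
```

```text
(no output)
```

View pics/scene0.png

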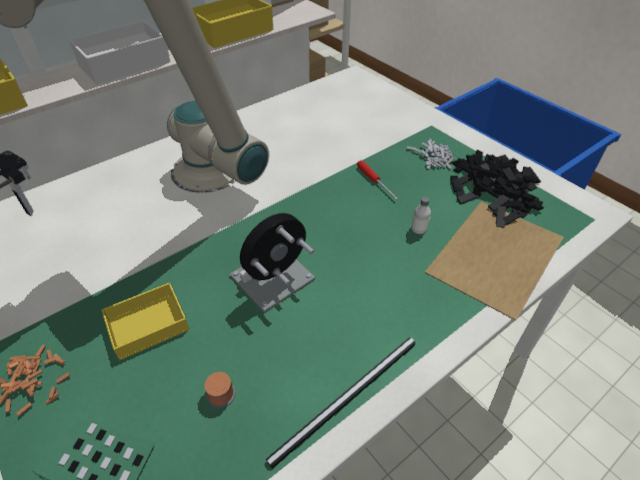

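View pics/top0.png

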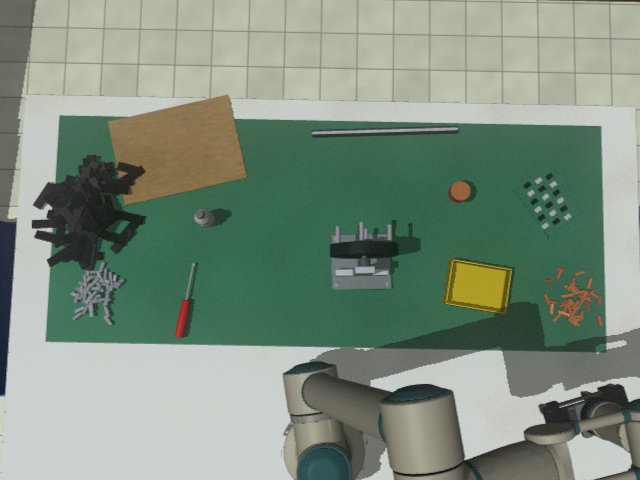

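```bash
sleep 1
```

```text
(no output)
```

View pics/s0c.png

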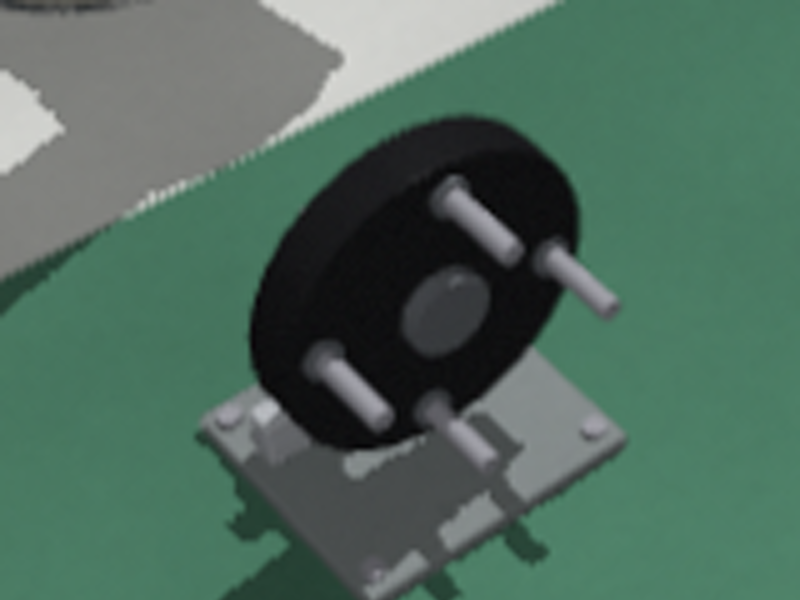

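View pics/t0c.png

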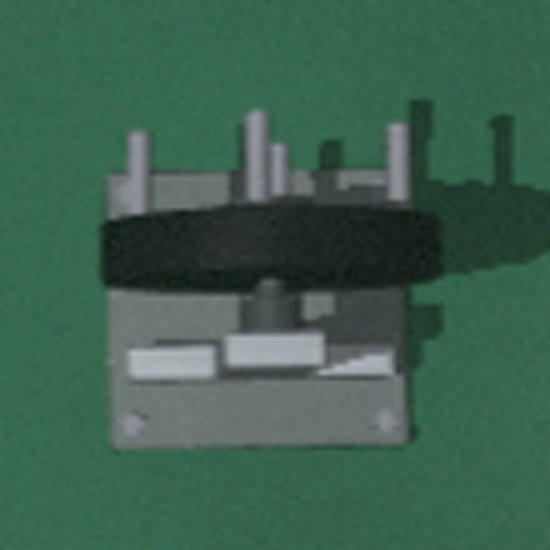

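The crops show the pin tips clearly. In the scene crop they are at (513,252), (610,306), (380,418) and (487,458). In the top crop they are at (258,113), (139,135), (398,127) and (279,147). The pins point away from the robot, so I'll fit the stand pose to these points.

```bash
cat > h.py <<'E'
import numpy as np
from plant import ctrl
from scipy.spatial.transform import Rotation as Ro
def proj(p,X):
    c=np.asarray(X)@np.array(p["R"]).T+np.array(p["t"]); return np.c_[p["fx"]*c[:,0]/c[:,2]+p["cx"],p["fy"]*c[:,1]/c[:,2]+p["cy"]]
def pt(v,loc):  # stand frame to world; v=x,y,yaw
    c,s=np.cos(v[2]),np.sin(v[2]); L=np.atleast_2d(loc); return np.c_[v[0]+c*L[:,0]-s*L[:,1],v[1]+s*L[:,0]+c*L[:,1],L[:,2]]
def pins(v,th,x=.062):  # th: angle of pin from top, positive rotation about +x: z-> -y
    a=th+np.arange(4)*np.pi/2
    return pt(v,np.c_[np.full(4,x),-.065*np.sin(a),.13+.065*np.cos(a)])
E
python3 - <<'E'
from h import *
from scipy.optimize import least_squares
S=ctrl.get_image("scene");T=ctrl.get_image("top")
f=lambda a,o:(np.array(a)+.5)/5-.5+np.array(o)
# order: top, -y side, bottom, +y side
s=f([(513,252),(380,418),(487,458),(610,306)],(190,190))
t=f([(258,113),(398,127),(279,147),(139,135)],(310,200))
def res(v):
    P=pins(v,v[3]); return np.r_[(proj(S,P)-s).ravel(),(proj(T,P)-t).ravel()]
r=least_squares(res,[.5,-.06,0,0]); print(r.x,np.degrees(r.x[2:]),r.fun.round(1))
E=pt(r.x,[[0,0,.215],[-.05,.025,.154],[-.05,-.025,.154],[0,0.085,.13],[0,-.085,.13]])
print(pins(r.x,r.x[3],.054))
print(((proj(T,E)-[310,200])*5).round())
w=ctrl.get_image("wrist");print(np.array(w["hand_eye"]).round(3))
o=[]
for i in range(6): ctrl.get_image("top"); q=ctrl.get_obs(); o.append(np.r_[q["wrist_force"],q["ft_torque"],q["time"]])
print(np.array(o).round(3))
E
```

```text
[ 0.51731874 -0.08810435  0.03064613 -0.1479736 ] [ 1.75589403 -8.47826276] [-0.9 -0.7 -0.2 -0.7  0.   0.1 -0.4 -0.3 -0.3 -0.3 -0.  -0.5 -0.2 -0.7
  0.  -0.6]
[[ 0.57099975 -0.076871    0.19428967]
 [ 0.57326331 -0.15070921  0.13958322]
 [ 0.57158703 -0.09602844  0.06571033]
 [ 0.56932347 -0.02219024  0.12041678]]
[[280. 234.]
 [222. 347.]
 [324. 346.]
 [ 98. 251.]
 [438. 248.]]
[[-0.001 -0.963 -0.27   0.079]
 [ 1.    -0.001 -0.001  0.   ]
 [ 0.001 -0.27   0.963  0.02 ]
 [ 0.     0.     0.     1.   ]]
[[-0.328 -0.052 -0.349  0.012  0.014 -0.043  1.   ]
 [-0.35  -0.196  0.973 -0.024 -0.018  0.046  1.05 ]
 [ 0.279  1.319 -0.042 -0.002  0.048  0.055  1.1  ]
 [-0.782  0.247 -0.2   -0.004 -0.005 -0.008  1.15 ]
 [-0.648 -0.489 -0.106  0.04  -0.022  0.039  1.2  ]
 [ 0.266  0.796 -0.379 -0.008 -0.014 -0.009  1.25 ]]
```

send_rows(targets=[0, 0, -13, 0.09, 0, 0, -13, 0.09, 0, 0, -13, 0.09, 0, 0, 0, 0, 0, 0, 0, 0, 0, 0, 0, 0, 0, 0, 0, 0, 0, 0, 0, 0], grip=1, squeeze=30)

```text
time: 1.92
tool_pos: [0.1703, -0.549, 0.4427]
orientation: [-179.9, 0.0, 1.8]
wrist_force: [-0.3, 1.2, 0.6]
width: 0.998
```

```bash
cat >> h.py <<'E'
V=np.array([0.51732,-0.0881,0.03065])
def delta(target):
    o=ctrl.get_obs(); R=Ro.from_euler("xyz",o["orientation"],degrees=True)
    return (R.inv().apply(np.array(target)-o["tool_pos"])*1000).round(1),o
E
python3 - <<'E'
from h import *
p=pins(V,-.148,.050)[0]; print(p)
d,o=delta(p+[0,0,.185+.05]); print(d,o["tool_pos"],o["orientation"],o["time"])
E
```

```text
[ 0.56700278 -0.07698732  0.19428942]
[ 411.4 -459.3   14.1] [ 0.17030439 -0.54903849  0.44273039] [-1.79905920e+02  1.43471255e-02  1.80991133e+00] 1.9167
```

send_rows(targets=[25.7, -28.7, 0, 0, 25.7, -28.7, 0, 0, 25.7, -28.7, 0, 0, 25.7, -28.7, 0, 0, 25.7, -28.7, 0, 0, 25.7, -28.7, 0, 0, 25.7, -28.7, 0, 0, 25.7, -28.7, 0, 0])

```text
time: 2.58
tool_pos: [0.3695, -0.3117, 0.4433]
orientation: [-180.0, 0.0, 1.8]
wrist_force: [0.6, -1.0, -0.3]
width: 1.0
```

send_rows(targets=[25.7, -28.7, 0, 0, 25.7, -28.7, 0, 0, 25.7, -28.7, 0, 0, 25.7, -28.7, 0, 0, 25.7, -28.7, 0, 0, 25.7, -28.7, 0, 0, 25.7, -28.7, 0, 0, 25.7, -28.7, 0, 0])

```text
time: 3.25
tool_pos: [0.5681, -0.0757, 0.4432]
orientation: [180.0, 0.0, 1.8]
wrist_force: [0.4, -0.5, 0.4]
width: 1.0
```

```bash
python3 - <<'E'
from h import *
import cv2
p=pins(V,-.148,.050)[0]
d,o=delta(p+[0,0,.185]); print(d,o["tool_pos"],o["orientation"],o["time"])
for n in("wrist","top"):
    w=ctrl.get_image(n); cv2.imwrite(f"pics/{n}1.png",w["pixels"][:,:,::-1])
    if n=="wrist":
        R=Ro.from_euler("xyz",o["orientation"],degrees=True).as_matrix(); H=np.array(w["hand_eye"])
        P=np.r_[pins(V,-.148,.062),pins(V,-.148,.02)]
        tl=(P-o["tool_pos"])@R; c=(tl-H[:3,3])@H[:3,:3]
        print(np.c_[w["fx"]*c[:,0]/c[:,2]+w["cx"],w["fy"]*c[:,1]/c[:,2]+w["cy"]].round())
E
```

```text
[-1.   1.2 63.9] [ 0.56806091 -0.0757272   0.4431524 ] [1.79997331e+02 4.39009998e-02 1.81691754e+00] 3.25
[[315. 246.]
 [404. 227.]
 [333. 211.]
 [252. 222.]
 [315. 303.]
 [401. 275.]
 [333. 250.]
 [255. 267.]]
```

View pics/wrist1.png

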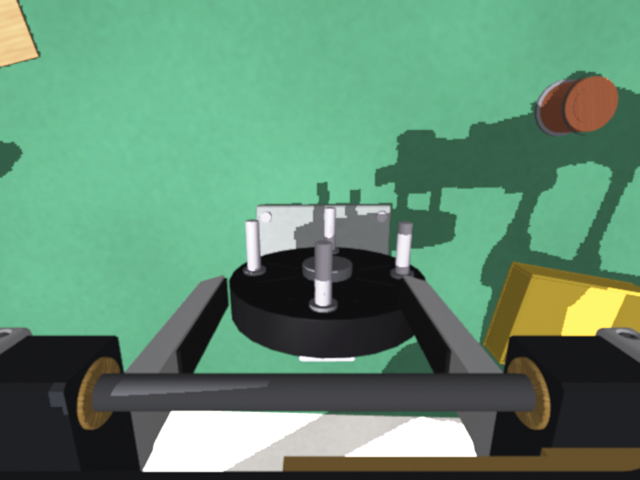

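The wrist view shows the top pin tip at about (323,243), while the prediction was (315,246). The rotor has crept about 4° in +θ since the start, so θ is now about −4°. That already suggests which side is heavy. Next I'll descend and grip.

send_rows(targets=[0, 2, 15, 0, 0, 2, 16, 0, 0, 2, 16, 0, -1, 1.5, 16, 0, 0, 0, 0, 0, 0, 0, 0, 0, 0, 0, 0, 0, 0, 0, 0, 0])

```text
time: 4.02
tool_pos: [0.5667, -0.0854, 0.3819]
orientation: [180.0, -0.1, 1.8]
wrist_force: [0.6, -0.3, 0.5]
width: 1.001
```

send_rows(targets=[0, 0, 0, 0, 0, 0, 0, 0, 0, 0, 0, 0, 0, 0, 0, 0, 0, 0, 0, 0, 0, 0, 0, 0, 0, 0, 0, 0, 0, 0, 0, 0], grip=0)

```text
time: 4.68
tool_pos: [0.5665, -0.0851, 0.3806]
orientation: [180.0, 0.0, 1.8]
wrist_force: [-0.4, -0.5, 0.7]
width: 0.47
```

```bash
cat >> h.py <<'E'
def meas(n=10):
    F=[];M=[];P=[]
    for i in range(n):
        ctrl.get_image("top"); o=ctrl.get_obs(); F.append(o["wrist_force"]);M.append(o["ft_torque"]);P.append(o["tool_pos"])
    F,M,P=[np.mean(a,0) for a in(F,M,P)]
    a=np.array([np.cos(V[2]),np.sin(V[2]),0]); b=np.array([-a[1],a[0],0])
    C=np.array([V[0],V[1],.13]); r=P-C
    ly,lz=r@b, r[2]
    tip=P-[0,0,.185]; rt=tip-C
    th=np.arctan2(-rt@b,rt[2])
    full=(M+np.cross(r,F))@a; pin=np.cross(rt,F)@a
    print("t",round(o["time"],2),"width",round(o["width"],3),"F",F.round(2),"M",M.round(3),"tcp",P.round(4))
    print(" th(deg) from tcp",np.degrees(th).round(1),"rad mm",(1e3*np.hypot(rt@b,rt[2])).round(1),"tau on tool about axle full",full.round(3),"pin-only",pin.round(3))
    return th,full,pin
E
python3 - <<'E'
from h import *
import cv2
meas(4);
p=ctrl.get_image("scene");cv2.imwrite("pics/s2.png",cv2.resize(p["pixels"][160:300,190:350,::-1],None,fx=4,fy=4,interpolation=cv2.INTER_CUBIC))
w=ctrl.get_image("wrist");cv2.imwrite("pics/w2.png",w["pixels"][:,:,::-1])
E
```

```text
t 4.88 width 0.302 F [0.18 0.05 0.05] M [ 0.035 -0.005  0.038] tcp [ 0.5665 -0.0851  0.3806]
 th(deg) from tcp -1.3 rad mm 65.6 tau on tool about axle full 0.023 pin-only -0.003
```

View pics/w2.png

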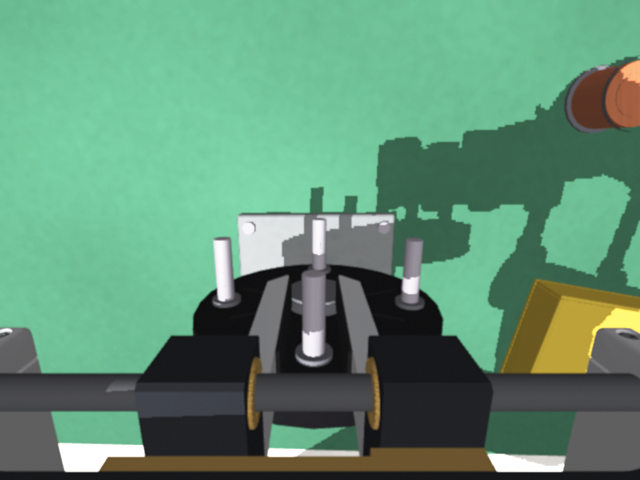

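View pics/s2.png

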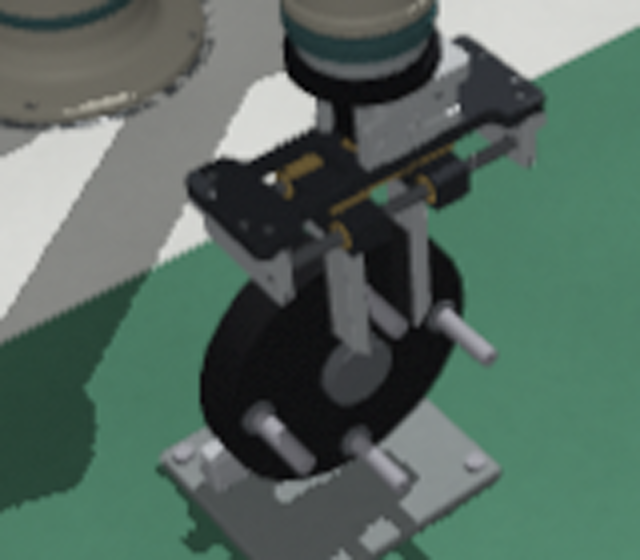

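The jaws straddle the pin, which is at about (314,300) in the wrist view. I'll finish closing and hold.

send_rows(targets=[0, 0, 0, 0, 0, 0, 0, 0, 0, 0, 0, 0, 0, 0, 0, 0, 0, 0, 0, 0, 0, 0, 0, 0, 0, 0, 0, 0, 0, 0, 0, 0], grip=0)

```text
time: 5.65
tool_pos: [0.5665, -0.0854, 0.3807]
orientation: [179.9, -0.0, 1.8]
wrist_force: [-0.2, -2.1, 0.1]
width: 0.119
```

send_rows(targets=[0, 0, 0, 0, 0, 0, 0, 0, 0, 0, 0, 0, 0, 0, 0, 0, 0, 0, 0, 0, 0, 0, 0, 0, 0, 0, 0, 0, 0, 0, 0, 0])

```text
time: 6.32
tool_pos: [0.5665, -0.0853, 0.3806]
orientation: [180.0, 0.0, 1.8]
wrist_force: [0.9, -5.0, -0.7]
width: 0.116
```

```bash
python3 - <<'E'
from h import *
meas(8);meas(15);meas(15)
E
```

```text
t 6.72 width 0.118 F [-0.15 -4.61 -0.29] M [-0.797  0.038  0.069] tcp [ 0.5665 -0.0852  0.3807]
 th(deg) from tcp -1.2 rad mm 65.7 tau on tool about axle full 0.359 pin-only 0.302
t 7.47 width 0.118 F [-0.13 -4.37 -0.56] M [-0.787  0.035  0.038] tcp [ 0.5665 -0.0851  0.3807]
 th(deg) from tcp -1.3 rad mm 65.7 tau on tool about axle full 0.306 pin-only 0.285
t 8.22 width 0.117 F [-0.2  -3.69 -0.44] M [-0.655  0.02   0.042] tcp [ 0.5665 -0.085   0.3806]
 th(deg) from tcp -1.4 rad mm 65.7 tau on tool about axle full 0.269 pin-only 0.241
```

```bash
python3 - <<'E'
from h import *
meas(15)
meas(15)
E
```

```text
t 8.97 width 0.116 F [-0.11 -3.47 -0.47] M [-0.543  0.016  0.021] tcp [ 0.5664 -0.085   0.3807]
 th(deg) from tcp -1.4 rad mm 65.7 tau on tool about axle full 0.325 pin-only 0.227
t 9.72 width 0.116 F [-0.09 -2.95 -0.48] M [-0.485  0.019  0.037] tcp [ 0.5665 -0.0851  0.3807]
 th(deg) from tcp -1.3 rad mm 65.7 tau on tool about axle full 0.254 pin-only 0.193
```

```bash
cat >> h.py <<'E'
def arc(a,b,n=8):
    t=np.radians(np.linspace(a,b,n+1)); d=np.c_[np.diff(np.sin(t)),-np.diff(np.cos(t))]*65
    return ", ".join("0, %.1f, %.1f, 0"%(y,z) for y,z in d.round(1))
E
python3 -c "
from h import *
print(arc(-1.3,46.7))"
```

```text
0, 6.8, 0.2, 0, 0, 6.7, 0.9, 0, 0, 6.6, 1.6, 0, 0, 6.4, 2.3, 0, 0, 6.1, 3.0, 0, 0, 5.8, 3.6, 0, 0, 5.4, 4.2, 0, 0, 4.9, 4.7, 0
```

send_rows(targets=[0, 6.8, 0.2, 0, 0, 6.7, 0.9, 0, 0, 6.6, 1.6, 0, 0, 6.4, 2.3, 0, 0, 6.1, 3.0, 0, 0, 5.8, 3.6, 0, 0, 5.4, 4.2, 0, 0, 4.9, 4.7, 0])

```text
time: 10.38
tool_pos: [0.5678, -0.1335, 0.36]
orientation: [-179.9, 0.0, 1.8]
wrist_force: [-0.7, 4.8, 5.3]
width: 0.119
```

```bash
python3 - <<'E'
from h import *
meas(4)
E
```

```text
t 10.58 width 0.118 F [-0.49  1.75 -0.81] M [0.582 0.065 0.034] tcp [ 0.5678 -0.1344  0.3589]
 th(deg) from tcp 47.5 rad mm 64.9 tau on tool about axle full 0.218 pin-only -0.039
```

send_rows(targets=[0, 0, 0, 0, 0, 0, 0, 0, 0, 0, 0, 0, 0, 0, 0, 0, 0, 0, 0, 0, 0, 0, 0, 0, 0, 0, 0, 0, 0, 0, 0, 0])

```text
time: 11.25
tool_pos: [0.5677, -0.1338, 0.3597]
orientation: [-180.0, 0.1, 1.8]
wrist_force: [-1.8, -1.0, -6.4]
width: 0.118
```

send_rows(targets=[0, 0, 0, 0, 0, 0, 0, 0, 0, 0, 0, 0, 0, 0, 0, 0, 0, 0, 0, 0, 0, 0, 0, 0, 0, 0, 0, 0, 0, 0, 0, 0])

```text
time: 11.92
tool_pos: [0.5677, -0.1335, 0.36]
orientation: [-180.0, 0.1, 1.8]
wrist_force: [-3.1, 0.8, -6.8]
width: 0.119
```

send_rows(targets=[0, 0, 0, 0, 0, 0, 0, 0, 0, 0, 0, 0, 0, 0, 0, 0, 0, 0, 0, 0, 0, 0, 0, 0, 0, 0, 0, 0, 0, 0, 0, 0])

```text
time: 12.58
tool_pos: [0.5678, -0.1335, 0.36]
orientation: [-180.0, 0.0, 1.8]
wrist_force: [-4.4, 2.7, -6.9]
width: 0.115
```

```bash
python3 - <<'E'
from h import *
meas(10);meas(15);meas(15)
E
```

```text
t 13.08 width 0.12 F [-4.42  2.65 -7.35] M [0.617 0.75  0.053] tcp [ 0.5677 -0.1335  0.36  ]
 th(deg) from tcp 46.2 rad mm 65.0 tau on tool about axle full 0.343 pin-only 0.22
t 13.83 width 0.116 F [-4.58  2.65 -6.86] M [0.59  0.769 0.035] tcp [ 0.5678 -0.1335  0.36  ]
 th(deg) from tcp 46.2 rad mm 65.1 tau on tool about axle full 0.294 pin-only 0.197
t 14.58 width 0.117 F [-4.15  2.83 -6.9 ] M [0.603 0.764 0.037] tcp [ 0.5677 -0.1335  0.36  ]
 th(deg) from tcp 46.2 rad mm 65.1 tau on tool about axle full 0.271 pin-only 0.191
```

send_rows(targets=[0, 0, 0, 0, 0, 0, 0, 0, 0, 0, 0, 0, 0, 0, 0, 0, 0, 0, -10, 0, 0, 0, -15, 0, 0, 0, -15, 0, 0, 0, -15, 0], grip=0.6)

```text
time: 15.25
tool_pos: [0.5682, -0.134, 0.417]
orientation: [179.9, -0.1, 1.8]
wrist_force: [0.3, 0.1, -0.5]
width: 0.594
```

send_rows(targets=[0, -22, 0, 0, 0, -23, 0, 0, 0, -23, 0, 0, 0, -22, 0, 0, 0, 0, 0, 0, 0, 0, 0, 0, 0, 0, 0, 0, 0, 0, 0, 0])

```text
time: 15.92
tool_pos: [0.5654, -0.0447, 0.4156]
orientation: [179.9, -0.1, 1.7]
wrist_force: [0.1, 1.1, -0.7]
width: 0.597
```

```bash
python3 - <<'E'
from h import *
import cv2
o=ctrl.get_obs();w=ctrl.get_image("wrist");t=ctrl.get_image("top")
print(o["time"],o["tool_pos"],o["width"],o["orientation"])
cv2.imwrite("pics/w3.png",w["pixels"][:,:,::-1])
R=Ro.from_euler("xyz",o["orientation"],degrees=True).as_matrix(); H=np.array(w["hand_eye"])
for a in(42,46,50,54):
    P=pins(V,np.radians(a),.062)
    tl=(P-o["tool_pos"])@R; c=(tl-H[:3,3])@H[:3,:3]
    print(a,np.c_[w["fx"]*c[:,0]/c[:,2]+w["cx"],w["fy"]*c[:,1]/c[:,2]+w["cy"]].round().tolist())
for a in(-44,-42,-40,-38):
    p=pins(V,np.radians(a),.050)[0]; print(a,delta(p+[0,0,.185])[0])
E
```

```text
15.9167 [ 0.56541715 -0.04473407  0.4155782 ] 0.5972663140755273 [ 1.79940318e+02 -5.34438196e-02  1.71742015e+00]
42 [[445.0, 249.0], [414.0, 219.0], [311.0, 218.0], [303.0, 247.0]]
46 [[449.0, 248.0], [409.0, 218.0], [308.0, 219.0], [308.0, 249.0]]
50 [[451.0, 246.0], [405.0, 218.0], [304.0, 220.0], [313.0, 250.0]]
54 [[454.0, 245.0], [400.0, 217.0], [301.0, 221.0], [319.0, 251.0]]
-44 [ 0.6 -3.4 53.5]
-42 [ 0.6 -1.7 51.9]
-40 [ 0.7 -0.  50.5]
-38 [ 0.7  1.8 49. ]
```

View pics/w3.png

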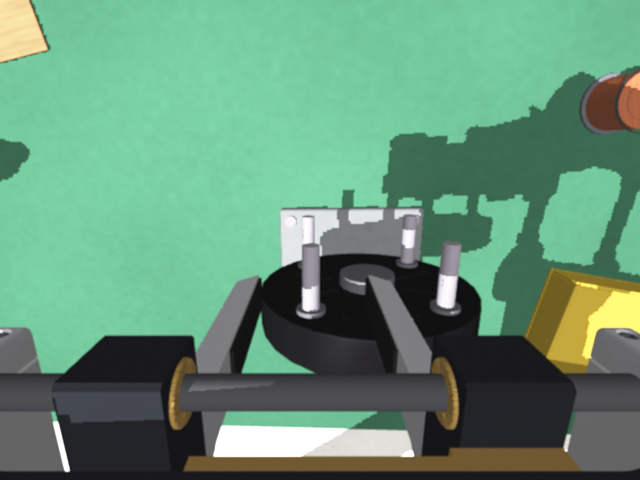

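The target pin's tip is at (311,248), so θ is about 48° and the pin is at about −42°. It's centred between the jaws. I'll descend 50 mm and close.

send_rows(targets=[0, 0, 12, 0, 0, 0, 13, 0, 0, 0, 13, 0, 0, 0, 12, 0, 0, 0, 0, 0, 0, 0, 0, 0, 0, 0, 0, 0, 0, 0, 0, 0])

```text
time: 16.68
tool_pos: [0.5656, -0.0441, 0.3661]
orientation: [180.0, -0.1, 1.7]
wrist_force: [0.6, 0.1, 0.5]
width: 0.602
```

send_rows(targets=[0, 0, 0, 0, 0, 0, 0, 0, 0, 0, 0, 0, 0, 0, 0, 0, 0, 0, 0, 0, 0, 0, 0, 0, 0, 0, 0, 0, 0, 0, 0, 0], grip=0)

```text
time: 17.35
tool_pos: [0.5652, -0.0443, 0.3652]
orientation: [179.9, 0.0, 1.8]
wrist_force: [-0.9, -1.7, 0.4]
width: 0.121
```

send_rows(targets=[0, 0, 0, 0, 0, 0, 0, 0, 0, 0, 0, 0, 0, 0, 0, 0, 0, 0, 0, 0, 0, 0, 0, 0, 0, 0, 0, 0, 0, 0, 0, 0])

```text
time: 18.02
tool_pos: [0.5651, -0.0442, 0.3652]
orientation: [179.9, 0.0, 1.8]
wrist_force: [-1.1, -5.1, 0.6]
width: 0.115
```

```bash
python3 - <<'E'
from h import *
import cv2
meas(4)
w=ctrl.get_image("wrist");cv2.imwrite("pics/w4.png",w["pixels"][:,:,::-1])
print(arc(-38.5,10))
E
```

```text
t 18.22 width 0.119 F [-1.07 -4.93  0.13] M [-0.93   0.137  0.021] tcp [ 0.5652 -0.0442  0.3652]
 th(deg) from tcp -40.2 rad mm 65.7 tau on tool about axle full 0.232 pin-only 0.251
0, 5.6, -4.0, 0, 0, 6.0, -3.4, 0, 0, 6.3, -2.7, 0, 0, 6.6, -2.0, 0, 0, 6.7, -1.3, 0, 0, 6.8, -0.6, 0, 0, 6.9, 0.1, 0, 0, 6.8, 0.8, 0
```

View pics/w4.png

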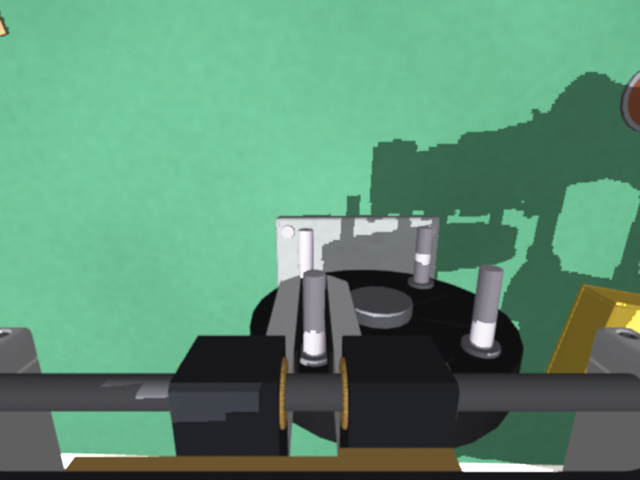

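The pin is held at about −40°. I'll turn it to about +10°.

send_rows(targets=[0, 5.6, -4.0, 0, 0, 6.0, -3.4, 0, 0, 6.3, -2.7, 0, 0, 6.6, -2.0, 0, 0, 6.7, -1.3, 0, 0, 6.8, -0.6, 0, 0, 6.9, 0.1, 0, 0, 6.8, 0.8, 0])

```text
time: 18.93
tool_pos: [0.5671, -0.0932, 0.3811]
orientation: [-179.5, -0.2, 1.7]
wrist_force: [-0.5, 8.1, 9.3]
width: 0.119
```

send_rows(targets=[0, 0, 0, 0, 0, 0, 0, 0, 0, 0, 0, 0, 0, 0, 0, 0, 0, 0, 0, 0, 0, 0, 0, 0, 0, 0, 0, 0, 0, 0, 0, 0])

```text
time: 19.6
tool_pos: [0.5671, -0.0946, 0.3807]
orientation: [-179.8, -0.2, 1.7]
wrist_force: [-1.1, 3.5, 8.0]
width: 0.119
```

send_rows(targets=[0, 0, 0, 0, 0, 0, 0, 0, 0, 0, 0, 0, 0, 0, 0, 0, 0, 0, 0, 0, 0, 0, 0, 0, 0, 0, 0, 0, 0, 0, 0, 0])

```text
time: 20.27
tool_pos: [0.5671, -0.0948, 0.3807]
orientation: [-179.9, -0.2, 1.7]
wrist_force: [-1.2, 2.4, 7.7]
width: 0.119
```

send_rows(targets=[0, 0, 0, 0, 0, 0, 0, 0, 0, 0, 0, 0, 0, 0, 0, 0, 0, 0, 0, 0, 0, 0, 0, 0, 0, 0, 0, 0, 0, 0, 0, 0])

```text
time: 20.93
tool_pos: [0.5671, -0.0949, 0.3807]
orientation: [-179.9, -0.2, 1.7]
wrist_force: [-0.4, 2.2, 7.3]
width: 0.115
```

send_rows(targets=[0, 0, 0, 0, 0, 0, 0, 0, 0, 0, 0, 0, 0, 0, 0, 0, 0, 0, 0, 0, 0, 0, 0, 0, 0, 0, 0, 0, 0, 0, 0, 0])

```text
time: 21.6
tool_pos: [0.5671, -0.095, 0.3807]
orientation: [-179.9, -0.2, 1.8]
wrist_force: [-0.4, 2.2, 6.4]
width: 0.121
```

```bash
python3 - <<'E'
from h import *
meas(15);meas(15)
E
```

```text
t 22.35 width 0.116 F [-0.8   2.1   6.78] M [0.629 0.147 0.032] tcp [ 0.5671 -0.095   0.3807]
 th(deg) from tcp 7.3 rad mm 66.2 tau on tool about axle full 0.045 pin-only -0.196
t 23.1 width 0.117 F [-0.78  1.94  6.58] M [0.621 0.147 0.024] tcp [ 0.5671 -0.095   0.3807]
 th(deg) from tcp 7.3 rad mm 66.2 tau on tool about axle full 0.078 pin-only -0.184
```

```bash
python3 - <<'E'
from h import *
print(arc(8,21,4))
E
```

```text
0, 3.6, 0.6, 0, 0, 3.6, 0.8, 0, 0, 3.5, 1.0, 0, 0, 3.5, 1.2, 0
```

send_rows(targets=[0, 3.6, 0.6, 0, 0, 3.6, 0.8, 0, 0, 3.5, 1.0, 0, 0, 3.5, 1.2, 0, 0, 0, 0, 0, 0, 0, 0, 0, 0, 0, 0, 0, 0, 0, 0, 0])

```text
time: 23.77
tool_pos: [0.5674, -0.1083, 0.377]
orientation: [-179.7, -0.2, 1.7]
wrist_force: [-0.4, 4.9, 7.1]
width: 0.12
```

send_rows(targets=[0, 0, 0, 0, 0, 0, 0, 0, 0, 0, 0, 0, 0, 0, 0, 0, 0, 0, 0, 0, 0, 0, 0, 0, 0, 0, 0, 0, 0, 0, 0, 0], grip=0.25)

```text
time: 24.43
tool_pos: [0.5672, -0.1097, 0.3745]
orientation: [180.0, 0.0, 1.8]
wrist_force: [-0.8, -0.5, -0.4]
width: 0.252
```

```bash
python3 - <<'E'
from h import *
import cv2
meas(5)
w=ctrl.get_image("wrist");cv2.imwrite("pics/w5.png",w["pixels"][:,:,::-1])
E
```

```text
t 24.68 width 0.25 F [-0.18  0.15  0.35] M [ 0.02   0.012 -0.02 ] tcp [ 0.5672 -0.1097  0.3746]
 th(deg) from tcp 21.2 rad mm 63.9 tau on tool about axle full -0.026 pin-only -0.017
```

send_rows(targets=[0, 0, 0, 0, 0, 0, 0, 0, 0, 0, 0, 0, 0, 0, 0, 0, 0, 0, 0, 0, 0, 0, 0, 0, 0, 0, 0, 0, 0, 0, 0, 0], grip=0, squeeze=10)

```text
time: 25.4
tool_pos: [0.5671, -0.1092, 0.3744]
orientation: [-179.9, 0.0, 1.8]
wrist_force: [-0.1, 4.4, -0.9]
width: 0.124
```

send_rows(targets=[0, 0, 0, 0, 0, 0, 0, 0, 0, 0, 0, 0, 0, 0, 0, 0, 0, 0, 0, 0, 0, 0, 0, 0, 0, 0, 0, 0, 0, 0, 0, 0])

```text
time: 26.07
tool_pos: [0.567, -0.1097, 0.3743]
orientation: [180.0, 0.0, 1.8]
wrist_force: [-0.3, 4.7, -3.3]
width: 0.123
```

send_rows(targets=[0, 0, 0, 0, 0, 0, 0, 0, 0, 0, 0, 0, 0, 0, 0, 0, 0, 0, 0, 0, 0, 0, 0, 0, 0, 0, 0, 0, 0, 0, 0, 0])

```text
time: 26.73
tool_pos: [0.567, -0.1098, 0.3744]
orientation: [180.0, 0.1, 1.8]
wrist_force: [-1.5, 2.4, -5.6]
width: 0.122
```

```bash
python3 - <<'E'
from h import *
meas(15);meas(15);meas(15)
E
```

```text
t 27.48 width 0.121 F [-1.95  2.15 -6.55] M [0.445 0.32  0.004] tcp [ 0.567  -0.1098  0.3744]
 th(deg) from tcp 21.3 rad mm 63.8 tau on tool about axle full 0.066 pin-only 0.02
t 28.23 width 0.122 F [-3.02  2.04 -7.48] M [0.403 0.521 0.021] tcp [ 0.5671 -0.1096  0.3745]
 th(deg) from tcp 21.2 rad mm 63.8 tau on tool about axle full 0.07 pin-only 0.046
t 28.98 width 0.123 F [-3.49  2.46 -8.26] M [0.531 0.65  0.014] tcp [ 0.5671 -0.1096  0.3745]
 th(deg) from tcp 21.1 rad mm 63.8 tau on tool about axle full 0.113 pin-only 0.037
```

View pics/w5.png

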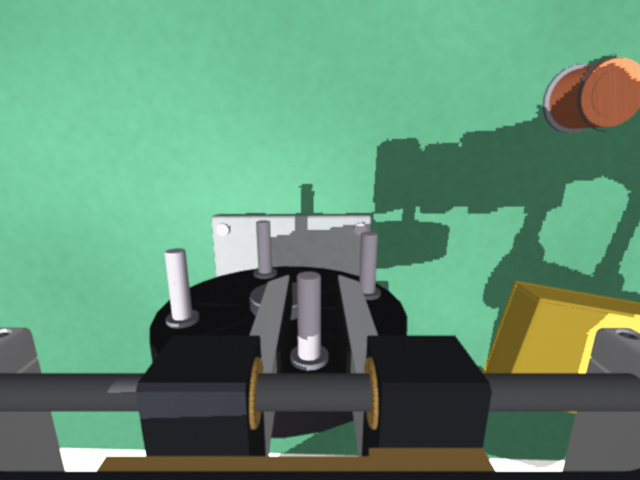

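send_rows(targets=[0, 0, 0, 0, 0, 0, 0, 0, 0, 0, 0, 0, 0, 0, 0, 0, 0, 0, 0, 0, 0, 0, 0, 0, 0, 0, 0, 0, 0, 0, 0, 0], grip=0.16)

```text
time: 29.65
tool_pos: [0.5673, -0.1098, 0.3749]
orientation: [180.0, -0.0, 1.8]
wrist_force: [-0.5, 1.1, 0.3]
width: 0.157
```

send_rows(targets=[0, 0, 0, 0, 0, 0, 0, 0, 0, 0, 0, 0, 0, 0, 0, 0, 0, 0, 0, 0, 0, 0, 0, 0, 0, 0, 0, 0, 0, 0, 0, 0], grip=0, squeeze=3)

```text
time: 30.32
tool_pos: [0.5673, -0.1097, 0.3747]
orientation: [180.0, -0.0, 1.8]
wrist_force: [1.2, 0.4, 0.5]
width: 0.125
```

send_rows(targets=[0, 0, 0, 0, 0, 0, 0, 0, 0, 0, 0, 0, 0, 0, 0, 0, 0, 0, 0, 0, 0, 0, 0, 0, 0, 0, 0, 0, 0, 0, 0, 0])

```text
time: 30.98
tool_pos: [0.5672, -0.1097, 0.3747]
orientation: [180.0, -0.0, 1.8]
wrist_force: [0.6, -0.9, 0.0]
width: 0.127
```

send_rows(targets=[0, 0, 0, 0, 0, 0, 0, 0, 0, 0, 0, 0, 0, 0, 0, 0, 0, 0, 0, 0, 0, 0, 0, 0, 0, 0, 0, 0, 0, 0, 0, 0])

```text
time: 31.65
tool_pos: [0.5672, -0.1097, 0.3747]
orientation: [180.0, -0.0, 1.8]
wrist_force: [0.7, -1.3, -0.4]
width: 0.126
```

```bash
python3 - <<'E'
from h import *
meas(15);meas(15);meas(15)
E
```

```text
t 32.4 width 0.125 F [ 0.75 -0.69  0.24] M [-0.113 -0.138  0.013] tcp [ 0.5672 -0.1097  0.3747]
 th(deg) from tcp 21.2 rad mm 64.0 tau on tool about axle full 0.053 pin-only 0.037
t 33.15 width 0.12 F [ 0.72 -0.6   0.6 ] M [-0.094 -0.158  0.001] tcp [ 0.5672 -0.1097  0.3747]
 th(deg) from tcp 21.2 rad mm 64.0 tau on tool about axle full 0.04 pin-only 0.023
t 33.9 width 0.127 F [ 1.02 -0.65  0.81] M [-0.095 -0.177  0.025] tcp [ 0.5672 -0.1097  0.3747]
 th(deg) from tcp 21.2 rad mm 64.0 tau on tool about axle full 0.048 pin-only 0.022
```

```bash
python3 - <<'E'
from h import *
print(arc(21.2,36,4))
E
```

```text
0, 3.9, 1.6, 0, 0, 3.7, 1.9, 0, 0, 3.6, 2.1, 0, 0, 3.5, 2.4, 0
```

send_rows(targets=[0, 0, 0, 0, 0, 0, 0, 0, 0, 3.9, 1.6, 0, 0, 3.7, 1.9, 0, 0, 3.6, 2.1, 0, 0, 3.5, 2.4, 0, 0, 0, 0, 0, 0, 0, 0, 0], squeeze=25, grip=0)

```text
time: 34.57
tool_pos: [0.5676, -0.1231, 0.3674]
orientation: [-179.8, -0.1, 1.7]
wrist_force: [1.1, 5.1, 5.9]
width: 0.12
```

send_rows(targets=[0, 0, 0, 0, 0, 0, 0, 0, 0, 0, 0, 0, 0, 0, 0, 0, 0, 0, 0, 0, 0, 0, 0, 0, 0, 0, 0, 0, 0, 0, 0, 0], grip=0.17)

```text
time: 35.23
tool_pos: [0.5674, -0.1244, 0.3663]
orientation: [-180.0, 0.1, 1.8]
wrist_force: [-1.6, 1.1, -0.7]
width: 0.174
```

send_rows(targets=[0, 0, 0, 0, 0, 0, 0, 0, 0, 0, 0, 0, 0, 0, 0, 0, 0, 0, 0, 0, 0, 0, 0, 0, 0, 0, 0, 0, 0, 0, 0, 0], grip=0, squeeze=3)

```text
time: 35.9
tool_pos: [0.5673, -0.1237, 0.366]
orientation: [-179.9, 0.1, 1.8]
wrist_force: [-0.9, 4.8, -2.8]
width: 0.123
```

send_rows(targets=[0, 0, 0, 0, 0, 0, 0, 0, 0, 0, 0, 0, 0, 0, 0, 0, 0, 0, 0, 0, 0, 0, 0, 0, 0, 0, 0, 0, 0, 0, 0, 0])

```text
time: 36.57
tool_pos: [0.5673, -0.124, 0.3659]
orientation: [-179.9, 0.1, 1.8]
wrist_force: [-1.5, 5.3, -4.0]
width: 0.125
```

send_rows(targets=[0, 0, 0, 0, 0, 0, 0, 0, 0, 0, 0, 0, 0, 0, 0, 0, 0, 0, 0, 0, 0, 0, 0, 0, 0, 0, 0, 0, 0, 0, 0, 0])

```text
time: 37.23
tool_pos: [0.5673, -0.1242, 0.366]
orientation: [-180.0, 0.1, 1.8]
wrist_force: [-1.7, 4.5, -4.7]
width: 0.126
```

```bash
python3 - <<'E'
from h import *
meas(15);meas(15);meas(15)
E
```

```text
t 37.98 width 0.123 F [-1.58  4.54 -4.37] M [ 0.853  0.32  -0.006] tcp [ 0.5675 -0.1243  0.3664]
 th(deg) from tcp 36.3 rad mm 63.7 tau on tool about axle full -0.058 pin-only -0.071
t 38.73 width 0.126 F [-1.25  4.49 -4.74] M [0.806 0.269 0.008] tcp [ 0.5677 -0.1244  0.3667]
 th(deg) from tcp 36.2 rad mm 64.0 tau on tool about axle full -0.079 pin-only -0.055
t 39.48 width 0.125 F [-1.26  3.67 -4.47] M [ 0.685  0.23  -0.   ] tcp [ 0.5677 -0.1244  0.3667]
 th(deg) from tcp 36.2 rad mm 64.1 tau on tool about axle full -0.015 pin-only -0.022
```

```bash
python3 - <<'E'
from h import *
meas(20);meas(20);meas(20)
E
```

```text
t 40.48 width 0.124 F [-0.95  3.22 -4.55] M [0.623 0.171 0.004] tcp [ 0.5677 -0.1244  0.3667]
 th(deg) from tcp 36.2 rad mm 64.1 tau on tool about axle full 0.03 pin-only 0.004
t 41.48 width 0.127 F [-0.58  3.17 -3.99] M [0.576 0.101 0.004] tcp [ 0.5677 -0.1244  0.3667]
 th(deg) from tcp 36.2 rad mm 64.1 tau on tool about axle full -0.023 pin-only -0.014
t 42.48 width 0.123 F [-0.29  2.82 -3.43] M [0.56  0.038 0.   ] tcp [ 0.5677 -0.1244  0.3667]
 th(deg) from tcp 36.2 rad mm 64.1 tau on tool about axle full 0.021 pin-only -0.017
```

send_rows(targets=[0, 0, 0, 0, 0, 0, 0, 0, 0, -2.3, -1.7, 0, 0, -2.3, -1.6, 0, 0, -2.3, -1.4, 0, 0, 0, 0, 0, 0, 0, 0, 0, 0, 0, 0, 0], squeeze=25, grip=0)

```text
time: 43.15
tool_pos: [0.5674, -0.1179, 0.3712]
orientation: [179.9, 0.0, 1.8]
wrist_force: [0.5, -3.2, -9.8]
width: 0.118
```

send_rows(targets=[0, 0, 0, 0, 0, 0, 0, 0, 0, 0, 0, 0, 0, 0, 0, 0, 0, 1.1, 0.7, 0, 0, 0, 0, 0, 0, 0, 0, 0, 0, 0, 0, 0], grip=0.17)

```text
time: 43.82
tool_pos: [0.5675, -0.1185, 0.3707]
orientation: [-180.0, -0.0, 1.8]
wrist_force: [-0.0, 0.5, -0.3]
width: 0.171
```

send_rows(targets=[0, 0, 0, 0, 0, 0, 0, 0, 0, 0, 0, 0, 0, 0, 0, 0, 0, 0, 0, 0, 0, 0, 0, 0, 0, 0, 0, 0, 0, 0, 0, 0], grip=0, squeeze=3)

```text
time: 44.48
tool_pos: [0.5675, -0.1185, 0.3706]
orientation: [-180.0, 0.0, 1.8]
wrist_force: [-0.7, 1.7, 0.5]
width: 0.125
```

send_rows(targets=[0, 0, 0, 0, 0, 0, 0, 0, 0, 0, 0, 0, 0, 0, 0, 0, 0, 0, 0, 0, 0, 0, 0, 0, 0, 0, 0, 0, 0, 0, 0, 0])

```text
time: 45.15
tool_pos: [0.5674, -0.1186, 0.3706]
orientation: [180.0, 0.0, 1.8]
wrist_force: [0.3, 1.4, -1.0]
width: 0.127
```

send_rows(targets=[0, 0, 0, 0, 0, 0, 0, 0, 0, 0, 0, 0, 0, 0, 0, 0, 0, 0, 0, 0, 0, 0, 0, 0, 0, 0, 0, 0, 0, 0, 0, 0])

```text
time: 45.82
tool_pos: [0.5675, -0.1186, 0.3706]
orientation: [180.0, 0.0, 1.8]
wrist_force: [-1.3, 1.2, -1.0]
width: 0.129
```

```bash
python3 - <<'E'
from h import *
meas(15);meas(15);meas(20)
E
```

```text
t 46.57 width 0.126 F [-0.47  1.28 -1.87] M [0.201 0.105 0.022] tcp [ 0.5674 -0.1186  0.3706]
 th(deg) from tcp 29.9 rad mm 64.1 tau on tool about axle full -0.047 pin-only -0.012
t 47.32 width 0.127 F [-0.83  1.23 -1.98] M [0.228 0.159 0.014] tcp [ 0.5674 -0.1185  0.3706]
 th(deg) from tcp 29.9 rad mm 64.2 tau on tool about axle full -0.005 pin-only -0.006
t 48.32 width 0.126 F [-1.03  1.49 -2.16] M [0.251 0.195 0.021] tcp [ 0.5675 -0.1185  0.3706]
 th(deg) from tcp 29.9 rad mm 64.2 tau on tool about axle full -0.04 pin-only -0.016
```

send_rows(targets=[0, 0, 0, 0, 0, 0, 0, 0, 0, 0, 0, 0, 0, -1.5, -0.8, 0, 0, -1.5, -0.8, 0, 0, 0, 0, 0, 0, 0, 0, 0, 0, 0, 0, 0], squeeze=30, grip=0)

```text
time: 48.98
tool_pos: [0.5673, -0.1163, 0.3718]
orientation: [179.9, 0.1, 1.8]
wrist_force: [-1.0, -4.2, -7.8]
width: 0.118
```

send_rows(targets=[0, 0, 0, 0, 0, 0, 0, 0, 0, 0, 0, 0, 0, 0, 0, 0, 0, 0, 0, 0, 0, 0, 0, 0, 0, 0, 0, 0, 0, 0, 0, 0])

```text
time: 49.65
tool_pos: [0.5673, -0.1154, 0.3724]
orientation: [-180.0, -0.0, 1.8]
wrist_force: [-1.9, -4.0, -6.5]
width: 0.116
```

send_rows(targets=[0, 0, 0, 0, 0, 0, 0, 0, 0, 0, 0, 0, 0, 0, 0, 0, 0, 0, 0, 0, 0, 0, 0, 0, 0, 0, 0, 0, 0, 0, 0, 0])

```text
time: 50.32
tool_pos: [0.5674, -0.1153, 0.3724]
orientation: [-180.0, -0.0, 1.8]
wrist_force: [-2.1, -0.8, -4.7]
width: 0.117
```

```bash
python3 - <<'E'
from h import *
import cv2
meas(20);meas(20)
o=ctrl.get_obs();w=ctrl.get_image("wrist");cv2.imwrite("pics/w6.png",w["pixels"][:,:,::-1])
s=ctrl.get_image("scene");cv2.imwrite("pics/s6.png",cv2.resize(s["pixels"][160:300,190:350,::-1],None,fx=4,fy=4,interpolation=cv2.INTER_CUBIC))
R=Ro.from_euler("xyz",o["orientation"],degrees=True).as_matrix(); H=np.array(w["hand_eye"])
for a in(22,26,30):
    P=pins(V,np.radians(a),.062)
    tl=(P-o["tool_pos"])@R; c=(tl-H[:3,3])@H[:3,:3]
    print(a,np.c_[w["fx"]*c[:,0]/c[:,2]+w["cx"],w["fy"]*c[:,1]/c[:,2]+w["cy"]].round().tolist(),((proj(s,P)-[190,160])*4+1.5).round().tolist())
E
```

```text
t 51.32 width 0.118 F [-1.62 -0.39 -4.5 ] M [-0.258  0.32   0.01 ] tcp [ 0.5674 -0.1154  0.3723]
 th(deg) from tcp 26.7 rad mm 64.2 tau on tool about axle full -0.036 pin-only 0.149
t 52.32 width 0.116 F [-1.7  -0.61 -4.72] M [-0.25   0.281  0.022] tcp [ 0.5674 -0.1156  0.3722]
 th(deg) from tcp 26.9 rad mm 64.2 tau on tool about axle full 0.029 pin-only 0.169
22 [[304.0, 281.0], [356.0, 237.0], [248.0, 226.0], [162.0, 258.0]] [[357.0, 353.0], [314.0, 487.0], [435.0, 454.0], [480.0, 326.0]]
26 [[312.0, 280.0], [353.0, 235.0], [243.0, 226.0], [162.0, 261.0]] [[350.0, 359.0], [317.0, 490.0], [440.0, 448.0], [478.0, 323.0]]
30 [[320.0, 278.0], [350.0, 234.0], [237.0, 227.0], [163.0, 263.0]] [[345.0, 366.0], [321.0, 493.0], [446.0, 442.0], [475.0, 319.0]]
```

View pics/w6.png

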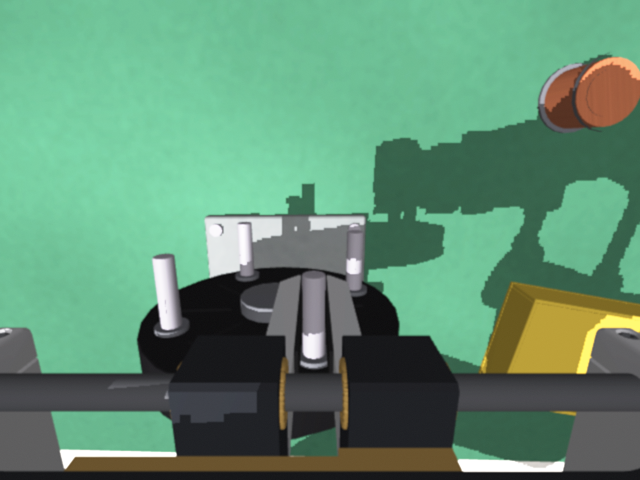

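View pics/s6.png

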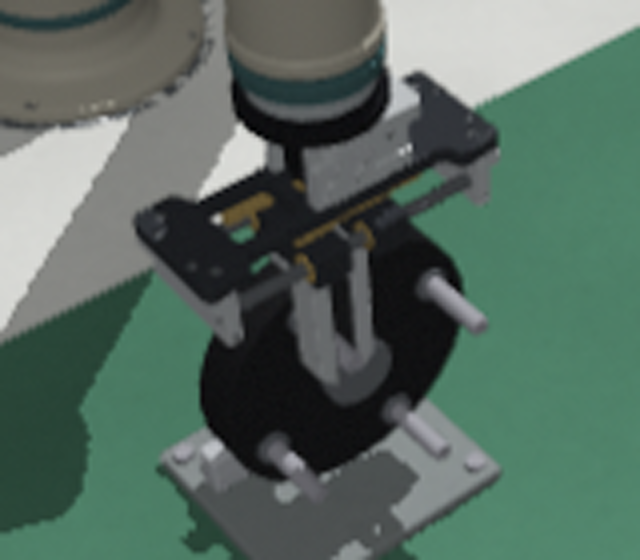

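```bash
python3 -c "
from plant import ctrl
print(ctrl.job_done()); print(ctrl.get_obs()['time'])"
```

```text
the job is handed in; nothing more can be done
None
the job is handed in; nothing more can be done
```

I turned the rotor about 125° from its starting position, which brings the heavy side to the bottom as best I could feel it. I handed the job in at about 52 s with the gripper still holding a pin at 30 N. My estimate is that the heavy side is within about 5° of straight down; one reading would put it further off.

**How I found it:** Angles are of the first pin from the top, tilting towards −y. I felt the rotor's weight torque while holding still at each angle, and took 117° as heavy side down:

| Angle | Torque felt (N·m) | Grip |
|---|---|---|
| −1° | about +0.30 | first pin, firm |
| 46° | about +0.30 | first pin, firm |
| 97° | about +0.06 | next pin, firm |
| 111° | about +0.03 to +0.05 | next pin, light |
| 120° | about −0.01 to −0.03 | next pin, light |
| 126° | about −0.01 to 0 | next pin, light |

**Last checks:**
- **Position:** the measured arm pose puts the held pin 26.9° from the top. The wrist and scene pictures agree to about 1°.
- **Torque:** the total torque about the axle read −0.04 and then +0.03 N·m, which is zero within the noise.

**What disagreed:**
- **Spread:** the balance angles implied by the single readings ranged from about 108° to 124°.
- **126° reading:** this one alone would put the balance point near 124°. I gave it less weight because bearing drag was still fading and there was a side load on the pin.
- **Final hold:** the force at the pin alone gave about +0.15 N·m. I put that down to friction in the firm grip, because it cancels in the total.

The bystander objects were not touched.

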